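# Put the missing socket away and click the tool case shut

## Robot

A 6-joint arm with a two-finger parallel gripper is mounted at the origin on the work surface. World frame = base frame: x ahead of the robot, y to its left, z up, the work surface at z = 0. Lengths are in m, angles in rad, forces in N, time in s.
With the tool pointing down it reaches from about 0.25 to 0.8 m from the base axis. Payload 8.5 kg.
Tool frame: the origin (TCP) lies midway between the tips of the shut fingers; the grasp point (between the pads) lies r.grip_depth behind it (r.grip_depth is the distance from the TCP to the grasp point, in m); z points along the fingers, y is the line along which they close (so a half turn about z gives the same grasp; the last joint's range is limited). The gripper opens to 85 mm and grips with 20 to 120 N. Pads are 22 mm wide; open, the fingers measure 114 mm over their backs; the gripper's body (76 mm by 85 mm) begins 54 mm behind the grasp point. The pads swing forward as they close: fully open they stand 13 mm farther back than shut.
Start: joints at [-1.228, 0.238, -0.013, 1.319, 0, 1.571], TCP at [0.176, -0.494, 0.201] pointing down, gripper open.
Joint ranges: [-2.66, 2.66], [-1.03, 1.9], [-1.14, 1.46], [-1.82, 2.27], [-1.45, 1.34], [-3.14, 3.14]. Speed limits (rad/s): [2.22, 2.22, 2.79, 3.14, 3.14, 3.14].

## Interface

Orientations are given as a rotation vector (axis times angle).
In Python, from workcell import r gives the robot as it stands.
- The arm moves only by the tool send_rows, never from a script. Its arguments are lists of equal length, an entry for each row: "slide": the shift along the world's x, y, z in mm, a list of three; "angular": the turn, a rotation vector about the world's x, y, z in rad, a list of three. A call has 1 to 5 rows; each row is the pose to reach, as a shift and turn from the pose commanded when the call began; what a row does not reach only later rows make up. A row lasts 1/8 s, in which the tool goes at most 62.5 mm and 10.7 degrees, less where a joint would pass 70% of its speed; a pose out of reach is approached as far as the arm can. A call with a gripper value outside its range is refused whole. "claw" is the closure, from 0 (fully open) to 1 (shut), set as the call begins (left out, the last holds). The fingers move at their own pace and stop on an object; "newtons" is the grip in N (left out, the last holds). Time passes only in rows, so rows that repeat a pose let the fingers close. It gives the time, the measured TCP pose, the force, the opening and the grip force at its end, in the units of the state.
- r.sense(): the state, without advancing time (a new reading comes with each control period).
- r.capture(name): name is "scene" or "side" or "wrist"; returns the picture (420x560x3 uint8, red, green, blue); there is no depth.
- r.calibration(name): a dict with "fx", "fy", "cx", "cy" (pixels), "R" (3x3) and "t" (3): a world point X has camera coordinates R X + t. Camera axes: x right, y down, z forward; pixel columns grow to the right and rows downward; lengths in m; the calibration is good to about 2 mm. A picture is of the moment at which its call begins: read the wrist's pose just before it. calibration takes no time and is no camera call; for the wrist camera it gives the pose at the moment of the call.
- r.job_done(): hands the job in; it is judged then, once.
The state is a dict: "t": time; "joints": joint angles; "joint_velocities": joint speeds; "effort": joint torques, N m; "tool_pos": TCP position; "tool_rot": TCP orientation; "ft_force": force on the tool from outside, world axes, zero at the start; "wrist_torque": the same for the moment, N m; "finger_gap": finger opening in m; "gripper_force": force on a finger pad.
Only numpy, scipy, OpenCV 4.12 (cv2) and the standard library are available. Lean on these libraries where they do the work, as an engineer would, in place of code of your own. Each camera call takes 0.05 s, during which the arm holds its last target. There are 200 camera calls.

## Task

Stand the loose chrome socket with the red band upright in the empty red-bottomed hole of the tool case, right down to the bottom. Then swing the blue lid over and press it gently on the orange pad at its free edge until the yellow spring catch clicks over it and holds it shut when you let go. Do not force the case (keep the push below 28 N) and leave the other things on the bench where they are.

Things in the scene. Friction and masses are not known exactly. Their poses are not given: they have to be found in the camera images.
- board: Wooden board fixed on the bench, 220 (x) by 260 (y) by 12 mm, carrying the tool case, a grey box 170 (x) by 240 (y) by 62 mm high with 5 mm walls, centred on it and fixed in x and y. Origin: centre of the board's underside; z up. The hinge runs along the board's y at the case's +x side; the lid's free edge and the catch are at its -x side.
- feet (a point): Centre of the board's top. The case stands on levelling feet screwed out by an unknown u of 0 to 14 mm, different each time and not measured; it does not give under load. Heights above the board's top: case underside 6 mm + u, black insert's top 33 mm + u, rim 68 mm + u.
- hole (a point): Point on the board's top straight below the centre of the empty hole. The round hole is 31.5 mm wide, 18 mm deep, its red floor 15 mm + u and its mouth 33 mm + u above this point. The insert is clear around it for 50 mm along the board's y and 40 mm along its x; farther off other sockets, fixed, stand 18 to 22 mm above the insert.
- hinge (a point): Point on the board's top straight below the middle of the hinge axis, which runs along the board's y, 68.5 mm + u above this point. Axes as the board's.
- press (a point): Point on the board's top straight below the centre of the orange pad on the shut lid, 150 mm from the hinge. The pad is 24 (x) by 70 (y) mm; its top is 78.5 mm + u above this point when the lid is at 0.
- catch_foot (a point): Point on the board's top below the yellow spring catch, 180 mm from the hinge. The lid's lip meets the catch at about 0.06 rad; pressing the pad then takes up to 11 to 17 N, the catch lets the lip snap past at about 0.025 rad, and about 4 mm lower is a rigid stop. Caught, the lid stays at 0 to 0.01 rad by itself; not caught, the sprung black seal strip inside the rim lifts it to about 0.05.
- lid (a joint): Angle of the blue lid, rad: 0 = at its hard stop, level; grows as it opens, to 1.9; pi/2 = upright. A flat plate, 170 mm from hinge to free edge (9 mm more at the steel lip), 240 mm wide, 8 mm thick, 200 g, its underside in the hinge's plane; the pad is 2 mm proud. The stiff hinge holds it at any angle (0.5 to 2.5 N at the free edge moves it).
- socket: The loose socket that belongs in the hole: chrome cylinder 26 mm in diameter, 45 mm tall, red band near its top (33 to 41 mm up), about 120 g, standing on the bench. Origin: centre of its underside; z up along its axis.
- dark_socket_a: Bystander: dark steel socket without band, 32 mm in diameter, 38 mm tall, standing; origin at its underside.
- dark_socket_b: Bystander: dark steel socket without band, 34 mm in diameter, 38 mm tall, standing; origin at its underside.
- spray_can: Bystander: spray can, 64 mm in diameter, 190 mm tall, standing; origin at its underside.
- t_handle: Bystander: steel T-handle lying flat, 12 mm thick; stem 260 mm along its x, cross bar 130 mm at +x end; origin in the stem, on the bench.
- wrench: Bystander: steel wrench lying flat, 200 mm along its x; origin at its underside.
- bolt_jar: Bystander: glass jar with yellow cap, 70 mm in diameter, 90 mm tall, standing; origin at its underside.
- bearing: Bystander: dark steel bearing ring, 72 mm in diameter, 20 mm high, lying flat; origin at its underside.

How it is judged:
By the outcome, as a careful person would: the job done as asked, in the order asked, and still so for the second after the job is handed in, with the robot touching nothing.
It also fails if it takes over 64 s, if anything falls off the work surface, if the arm or the gripper's body presses on something with over 40 N, if the wrist force passes 120 N, or if a joint passes its speed limit or range.

## Working session

There is one attempt and no reset: what is moved stays moved. The work goes in short steps, Python scripts to look and compute and a tool call to move; the robot and the scene stay as the last step left them, time stands still between calls to the robot, and variables do not carry over. Pictures are saved under pics/ and viewed, at most 10 in all, crops included, and the job is handed in when it is done.

Besides the shell and the picture viewer there is one more tool, called after ">>>" as name(argument=value, ...) on one line, values as JSON. send_rows: Moves the arm, as the interface text tells. Its arguments: {"type":"object","properties":{"slide":{"type":"array"},"angular":{"type":"array"},"claw":{"type":"number"},"newtons":{"type":"number"}},"required":["slide","angular"]}

```bash
ls; mkdir -p pics; python3 - <<'E'
from workcell import r
import cv2
s=r.sense(); print({k:s[k] for k in('t','tool_pos','tool_rot','finger_gap','ft_force')}, r.grip_depth)
for n in('scene','side','wrist'):
    c=r.calibration(n); im=r.capture(n); cv2.imwrite(f'pics/{n}0.png',im[:,:,::-1])
    R=c['R'];t=c['t']; print(n,c['fx'],c['cx'],c['cy'],(-R.T@t).round(3),R[2].round(3))
a=[cv2.imread(f'pics/{n}0.png') for n in('scene','side')]
E
```

```text
pics
{'t': 0.0, 'tool_pos': array([ 0.17633377, -0.49403303,  0.20047321]), 'tool_rot': array([-3.09420504e+00, -5.35617933e-01,  3.62744057e-04]), 'finger_gap': 0.08522926889064045, 'ft_force': array([-0.83718566,  0.32857214, -0.39349191])} 0.0187
scene 467.0615858691712 282.5639189699989 207.5424317332227 [ 0.888 -0.706  0.849] [-0.337  0.66  -0.672]
side 416.8591477263579 279.558841414472 207.78962937562423 [0.133 0.623 0.885] [ 0.367 -0.548 -0.751]
wrist 341.34679998827795 275.01128479755533 206.77208909113494 [ 0.238 -0.471  0.374] [-0.245 -0.086 -0.966]
```

View pics/scene0.png

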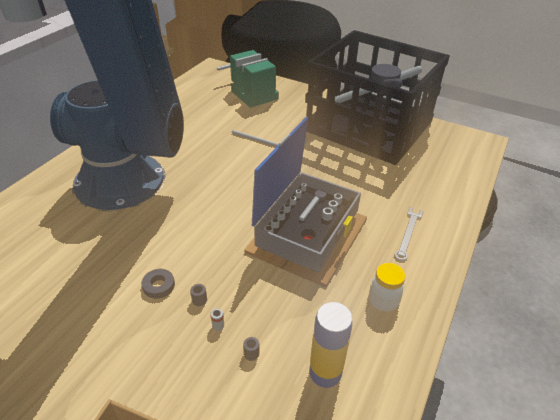

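View pics/side0.png

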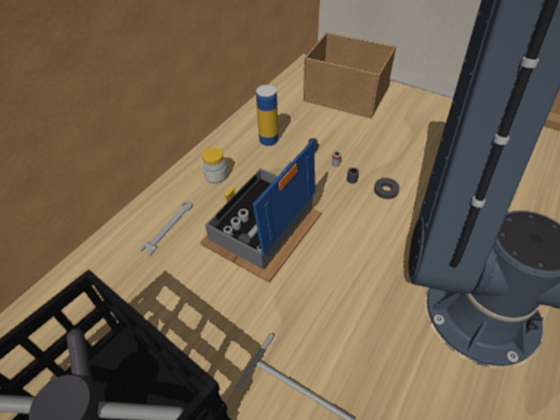

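The scene view shows the chrome socket with its red band at about (217,319). The hole's red floor is near (308,235), the yellow catch is at (348,222), and the lid stands open on the robot's side. The side view shows the case at about (260,215), the orange pad at (288,177) and the socket at (337,158).

```bash
cat > h.py <<'E'
import numpy as np, cv2
from workcell import r
def ray(c,p):
    d=np.array([(p[0]-c['cx'])/c['fx'],(p[1]-c['cy'])/c['fy'],1.]); R=np.array(c['R']); o=-R.T@np.array(c['t']); return o,R.T@d
def plane(c,p,z):
    o,d=ray(c,p); return o+d*(z-o[2])/d[2]
def two(c1,p1,c2,p2):
    o1,d1=ray(c1,p1);o2,d2=ray(c2,p2)
    s=np.linalg.lstsq(np.c_[d1,-d2],o2-o1,rcond=None)[0]
    a,b=o1+d1*s[0],o2+d2*s[1]; return (a+b)/2,np.linalg.norm(a-b)*1e3
def proj(c,X):
    q=np.array(c['R'])@X+np.array(c['t']); return np.array([c['fx']*q[0]/q[2]+c['cx'],c['fy']*q[1]/q[2]+c['cy']])
def blobs(im,lo,hi,mn=6):
    h=cv2.cvtColor(im,cv2.COLOR_RGB2HSV); m=cv2.inRange(h,lo,hi)
    n,l,s,c=cv2.connectedComponentsWithStats(m); return [(c[i].round(1).tolist(),s[i].tolist()) for i in range(1,n) if s[i][4]>=mn]
E
python3 - <<'E'
from h import *
I={n:cv2.imread(f'pics/{n}0.png')[:,:,::-1].copy() for n in('scene','side')}
for n,im in I.items():
    for k,lo,hi in(('red',(0,130,60),(8,255,255)),('red2',(170,110,60),(180,255,255)),('yel',(23,190,120),(33,255,255)),('org',(6,200,150),(14,255,255))):
        print(n,k,[b for b in blobs(im,lo,hi) if b[0][1]>80][:10])
a=I['scene'][110:300,225:385];b=I['side'][130:290,190:350]
v=np.hstack([cv2.resize(a[:160],None,fx=2.5,fy=2.5,interpolation=cv2.INTER_CUBIC),cv2.resize(b,None,fx=2.5,fy=2.5,interpolation=cv2.INTER_CUBIC)])
a=cv2.resize(I['scene'][120:300,240:375],(405,540),interpolation=cv2.INTER_CUBIC);b=cv2.resize(I['side'][130:310,200:331],(393,540),interpolation=cv2.INTER_CUBIC)
cv2.imwrite('pics/crop1.png',np.hstack([a,b])[:,:,::-1])
E
```

```text
scene red [([307.3, 237.0], [304, 236, 8, 3, 21])]
scene red2 []
scene yel [([347.4, 219.8], [345, 216, 6, 8, 24]), ([390.6, 273.5], [377, 263, 28, 22, 481])]
scene org []
side red []
side red2 []
side yel []
side org []
```

View pics/crop1.png

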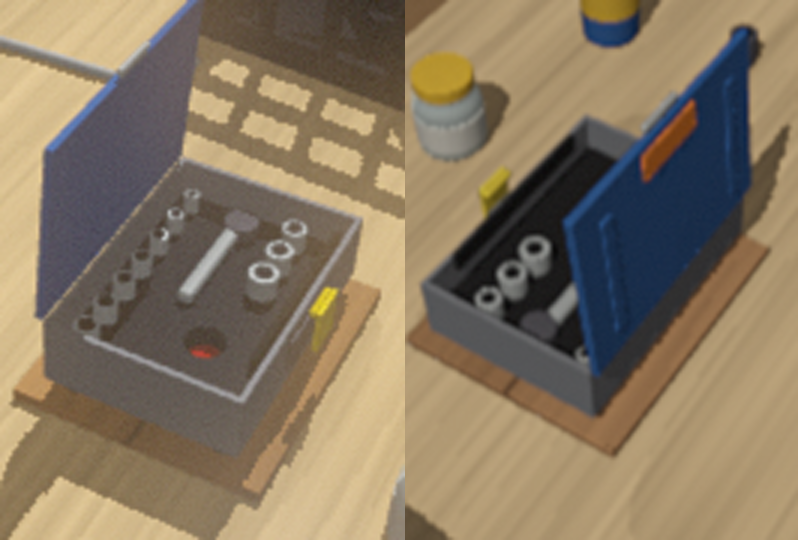

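View pics/wrist0.png

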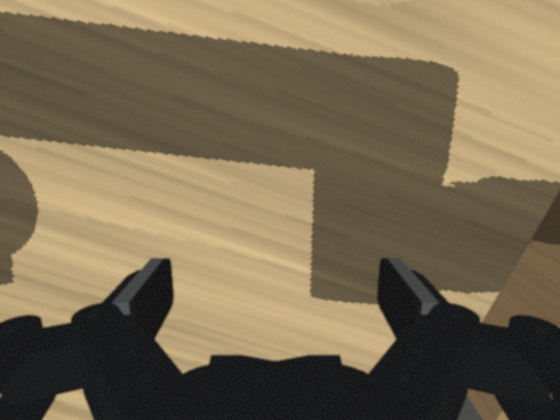

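The crops show the rim corners of the catch side at scene (320.7,253.3) and (360.3,192.7), and at side (260.7,170.7) and (206.7,224.3). The hole is at scene (308,236). The wrist view shows bare bench only.

```bash
python3 - <<'E'
from h import *
S=r.calibration('scene');D=r.calibration('side')
def p(*a): print(*[np.round(x,4) if not isinstance(x,str) else x for x in a])
A=two(S,(320.7,253.3),D,(260.7,170.7));B=two(S,(360.3,192.7),D,(206.7,224.3))
p('A rim -x near',*A);p('B rim',*B)
p('catch',*two(S,(347.4,217),D,(230.5,189)))
for q in((245,251.7),(326,285),(366.7,216.7)): p('boardS',plane(S,q,.012))
for q in((202,241.7),(269,280),(321,212.3)): p('boardD',plane(D,q,.012))
for z in(.027,.034,.041): p('hole',plane(S,(307.5,236),z))
p('sockS',plane(S,(216.5,313),.045)); p('sockD',plane(D,(337,153.5),.045))
# lid: top corners and bottom
p('lid top1',*two(S,(303,120),D,(256+0,0)) if 0 else '')
im=cv2.imread('pics/scene0.png');a=cv2.resize(im[270:370,130:280],None,fx=4,fy=4,interpolation=cv2.INTER_CUBIC)
cv2.imwrite('pics/crop2.png',a)
E
```

```text
A rim -x near [ 0.646  -0.0482  0.0846] 6.2844
B rim [0.6493 0.183  0.0892] 6.6323
catch [0.6603 0.0672 0.1059] 5.2144
boardS [ 0.4638 -0.0678  0.012 ]
boardS [ 0.6765 -0.0655  0.012 ]
boardS [0.6778 0.1929 0.012 ]
boardD [0.6688 0.1914 0.012 ]
boardD [0.4563 0.1949 0.012 ]
boardD [ 0.454  -0.0607  0.012 ]
hole [0.5783 0.0397 0.027 ]
hole [0.5809 0.0334 0.034 ]
hole [0.5835 0.027  0.041 ]
sockS [ 0.5179 -0.2654  0.045 ]
sockD [ 0.5141 -0.2652  0.045 ]
lid top1
```

View pics/crop2.png

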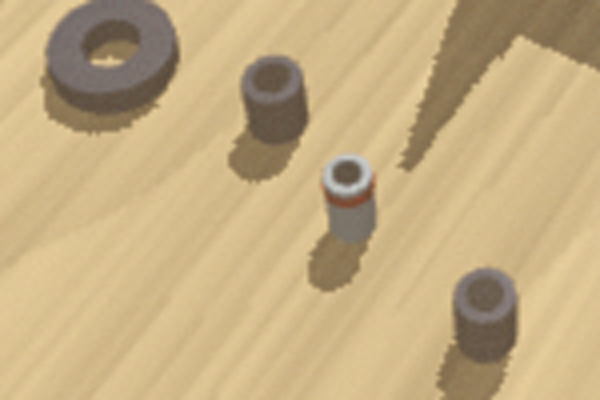

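The crop shows the socket's top centre at scene (217,313.7). The dark sockets' tops are at (198.5,288.8) and (251.5,342.5), and the bearing is farther left.

```bash
python3 - <<'E'
from h import *
S=r.calibration('scene');D=r.calibration('side')
def p(*a): print(*[np.round(x,4) if not isinstance(x,str) else x for x in a])
p('sock',plane(S,(217,313.7),.045))
p('dark',plane(S,(198.5,288.8),.038),plane(S,(251.5,342.5),.038))
p('can',plane(S,(333,318),.19)); p('jar',plane(S,(390.6,275),.09))
p('lid y-',*two(S,(256,170),D,(313.3,140.7)))
p('lid y+',*two(S,(305,121),D,(254.3,202.7)))
p('lid bottom y+ D',plane(D,(200+190/3,130+368/3),.0875))
p('lid bottom y- S',plane(S,(240+38/3,120+318/3),.0875))
E
```

```text
sock [ 0.5198 -0.2664  0.045 ]
dark [ 0.4458 -0.2285  0.038 ] [ 0.6132 -0.2859  0.038 ]
can [ 0.7601 -0.2595  0.19  ]
jar [ 0.8043 -0.0352  0.09  ]
lid y- [ 0.4872 -0.0507  0.2574] 4.2518
lid y+ [0.4923 0.1771 0.2538] 1.9044
lid bottom y+ D [0.4803 0.1776 0.0875]
lid bottom y- S [ 0.4756 -0.0481  0.0875]
```

>>> send_rows(slide=[[60,40,0],[119,80,0],[178,120,0],[237,160,0],[296,200,0]], angular=[[0,0,-0.07],[0,0,-0.14],[0,0,-0.21],[0,0,-0.28],[0,0,-0.34]])

```text
t: 0.78
tool_pos: [0.4369, -0.3181, 0.201]
tool_rot: [-3.142, -0.001, 0.0]
ft_force: [0.4, -1.2, 0.6]
finger_gap: 0.0855
gripper_force: 0.0
```

>>> send_rows(slide=[[50,35,0],[81,53,0],[81,53,0]], angular=[[0,0,0],[0,0,0],[0,0,0]], claw=0.4)

```text
t: 1.15
tool_pos: [0.5181, -0.2649, 0.2003]
tool_rot: [-3.141, -0.01, 0.001]
ft_force: [-0.5, -1.5, 0.1]
finger_gap: 0.0517
gripper_force: 0.0
```

```bash
python3 - <<'E'
from h import *
s=r.sense();print(s['joints'].round(3),s['tool_pos'].round(4),s['finger_gap'])
c=r.calibration('wrist');im=r.capture('wrist');cv2.imwrite('pics/wrist1.png',im[:,:,::-1])
print('exp',proj(c,np.array([.518,-.266,.045])),'tcp',proj(c,s['tool_pos']))
for k,lo,hi in(('red',(0,130,60),(8,255,255)),('red2',(170,110,60),(180,255,255))): print(k,blobs(im,lo,hi,15)[:8])
E
```

```text
[-0.473  0.338  0.126  1.359  0.     2.663] [ 0.5181 -0.2649  0.2003] 0.05172460890999929
exp [277.38077535 184.49141887] tcp [276.98924726 241.03367978]
red []
red2 []
```

View pics/wrist1.png

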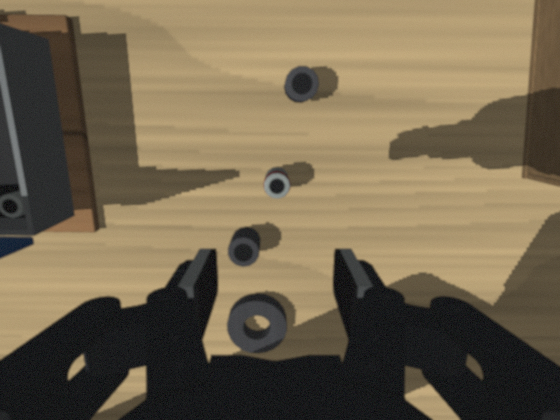

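The wrist view shows the socket's top at (277,184), which matches the prediction of (277.4,184.5), so the socket is at (0.518,-0.266). The dark sockets are clear of the closing line. I'll descend with a little yaw to keep joint 6 in range later.

>>> send_rows(slide=[[0,-1,-55],[0,-1,-110],[0,-1,-150],[0,-1,-178],[0,-1,-178]], angular=[[0,0,0.1],[0,0,0.15],[0,0,0.15],[0,0,0.15],[0,0,0.15]])

```text
t: 1.82
tool_pos: [0.5137, -0.2676, 0.0214]
tool_rot: [-3.13, -0.237, 0.006]
ft_force: [-0.6, -0.4, 0.2]
finger_gap: 0.0514
gripper_force: 0.0
```

>>> send_rows(slide=[[0,0,0],[0,0,0],[0,0,0],[0,0,0]], angular=[[0,0,0],[0,0,0],[0,0,0],[0,0,0]], claw=0.8, newtons=40)

```text
t: 2.33
tool_pos: [0.5167, -0.2676, 0.0236]
tool_rot: [3.132, 0.24, 0.001]
ft_force: [0.0, 0.1, -0.1]
finger_gap: 0.0168
gripper_force: 0.0
```

```bash
python3 - <<'E'
from h import *
s=r.sense();print(s['tool_pos'].round(4),s['finger_gap'],s['gripper_force'])
a=r.capture('wrist');b=r.capture('scene')
b=cv2.resize(b[230:370,150:300],(450,420),interpolation=cv2.INTER_CUBIC)
v=np.hstack([cv2.resize(a[:,100:450],(350,420)),b])
cv2.imwrite('pics/c3.png',v[:,:,::-1])
E
```

```text
[ 0.5167 -0.2676  0.0236] 0.016794208194623905 0.0
```

View pics/c3.png

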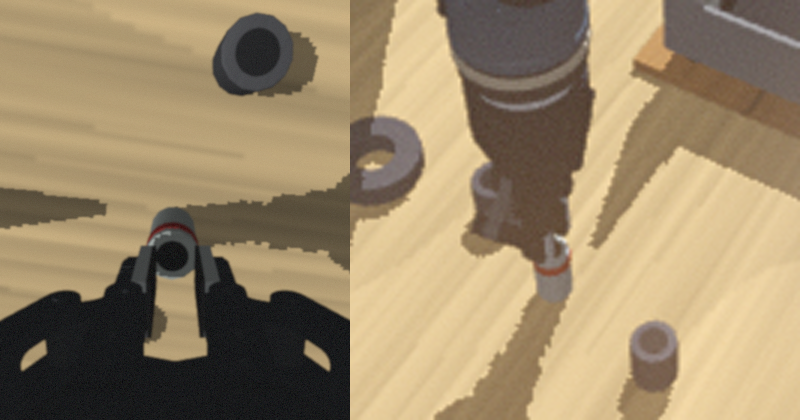

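The socket still stands, just ahead (+x) of the closed fingers. It was squeezed out of the pads, and its top is at wrist (272,255). Next I'll find out how far it is from the pads.

```bash
python3 - <<'E'
from h import *
s=r.sense();c=r.calibration('wrist');S=r.calibration('scene')
R=cv2.Rodrigues(s['tool_rot'])[0];print(R.round(3))
for q in((272,254),(272,258)): print(plane(c,q,.045).round(4))
print('scene',plane(S,(150+553/3,230+248/3),.045).round(4))
g=s['tool_pos']-R[:,2]*r.grip_depth
print('grasp',g.round(4),proj(c,g),'tcp',s['tool_pos'].round(4),proj(c,s['tool_pos']))
print('pre',proj(c,np.array([.518,-.266,.045])))
E
```

```text
[[ 0.988  0.152  0.   ]
 [ 0.152 -0.988 -0.   ]
 [ 0.     0.    -1.   ]]
[ 0.518  -0.2648  0.045 ]
[ 0.5159 -0.2651  0.045 ]
scene [ 0.7292 -0.1481  0.045 ]
grasp [ 0.5165 -0.2675  0.042 ] [277.10663201 255.08028853] tcp [ 0.5165 -0.2675  0.0233] [276.90809278 241.34720652]
pre [274.49414909 254.26841682]
```

>>> send_rows(slide=[[0,0,0]], angular=[[0,0,0]])

```text
t: 2.55
tool_pos: [0.5165, -0.2675, 0.0231]
tool_rot: [-3.132, -0.24, -0.0]
ft_force: [0.2, 0.2, -0.5]
finger_gap: 0.0168
gripper_force: 0.0
```

```bash
python3 - <<'E'
from h import *
s=r.sense();print(s['tool_pos'].round(4),s['finger_gap'],s['gripper_force'])
a=r.capture('wrist');b=r.capture('side')
b=cv2.resize(b[120:200,290:360],(490,560),interpolation=cv2.INTER_CUBIC)
a=cv2.resize(a[170:370,220:330],(308,560),interpolation=cv2.INTER_CUBIC)
cv2.imwrite('pics/c4.png',np.hstack([a,b])[:,:,::-1])
E
```

```text
[ 0.5165 -0.2675  0.0231] 0.01679920384094422 0.0
```

View pics/c4.png

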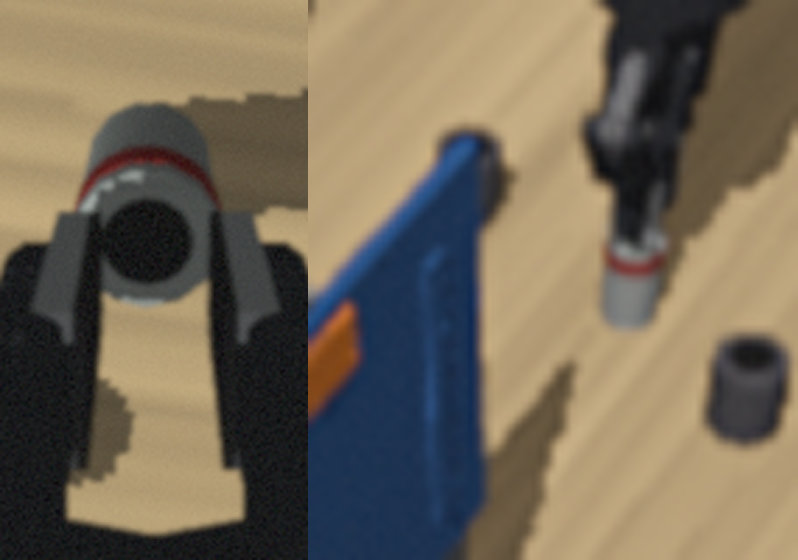

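The close-up shows the fingertips hovering just above the socket's top at gap 17 mm. So the real tips sit about 30 mm behind the reported TCP, and the position in x and y is right. I'll open and go down in small, force-checked steps.

>>> send_rows(slide=[[0,1,0],[0,1,0],[0,1,-6],[0,1,-12]], angular=[[0,0,0],[0,0,0],[0,0,0],[0,0,0]], claw=0.45)

```text
t: 3.15
tool_pos: [0.5163, -0.2665, 0.0106]
tool_rot: [-3.132, -0.24, 0.0]
ft_force: [-0.4, -0.4, 0.4]
finger_gap: 0.047
gripper_force: 0.0
```

>>> send_rows(slide=[[0,0,-4],[0,0,-8],[0,0,-8]], angular=[[0,0,0],[0,0,0],[0,0,0]])

```text
t: 3.52
tool_pos: [0.5162, -0.2664, 0.0027]
tool_rot: [-3.132, -0.24, 0.001]
ft_force: [-0.1, 0.0, 0.1]
finger_gap: 0.0467
gripper_force: 0.0
```

```bash
python3 - <<'E'
from h import *
s=r.sense();print(s['tool_pos'].round(4),s['finger_gap'],s['ft_force'].round(1))
a=r.capture('wrist');b=r.capture('side')
b=cv2.resize(b[130:180,310:360],(490,490),interpolation=cv2.INTER_CUBIC)
a=cv2.resize(a[170:345,220:330],(308,490),interpolation=cv2.INTER_CUBIC)
cv2.imwrite('pics/c5.png',np.hstack([a,b])[:,:,::-1])
E
```

```text
[ 0.5162 -0.2664  0.0027] 0.04673152237713695 [-0.1  0.   0.1]
```

View pics/c5.png

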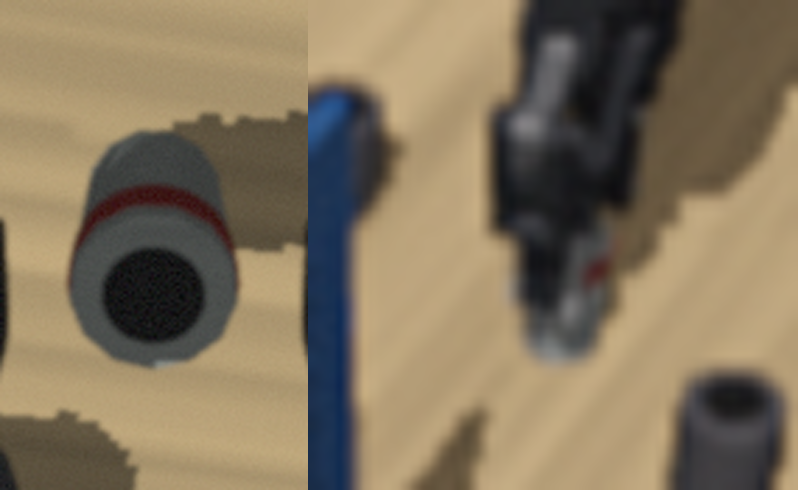

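The fingers now straddle the socket: the wrist crop shows it between them, and the side crop shows a fingertip reaching past the band. There is no contact force, so I'll close.

>>> send_rows(slide=[[0,0,0],[0,0,0],[0,0,0]], angular=[[0,0,0],[0,0,0],[0,0,0]], claw=0.85, newtons=40)

```text
t: 4.0
tool_pos: [0.5166, -0.2666, 0.0034]
tool_rot: [3.132, 0.24, 0.001]
ft_force: [-0.4, 0.1, 4.0]
finger_gap: 0.0243
gripper_force: 39.3
```

Grip confirmed: 39 N at a 24 mm gap. Now I'll lift and carry the socket over the case.

>>> send_rows(slide=[[0,0,50],[0,0,105],[4,20,155],[10,60,190],[20,115,197]], angular=[[0,0,0],[0,0,0],[0,0,0],[0,0,0],[0,0,0]])

```text
t: 4.62
tool_pos: [0.5376, -0.1515, 0.2026]
tool_rot: [3.131, 0.236, 0.006]
ft_force: [0.2, 0.3, -2.4]
finger_gap: 0.0235
gripper_force: 39.9
```

>>> send_rows(slide=[[10,60,0],[20,115,0],[25,165,0],[25,182,0],[25,182,0]], angular=[[0,0,0],[0,0,0],[0,0,0],[0,0,0],[0,0,0]])

```text
t: 5.25
tool_pos: [0.5612, 0.0312, 0.1998]
tool_rot: [3.132, 0.243, -0.001]
ft_force: [0.9, -1.2, -1.7]
finger_gap: 0.0239
gripper_force: 39.9
```

```bash
python3 - <<'E'
from h import *
s=r.sense();print(s['t'],s['joints'].round(3),s['tool_pos'].round(4),s['finger_gap'],s['gripper_force'])
np.save('pose.npy',s['tool_pos'])
c=r.calibration('wrist');im=r.capture('wrist');cv2.imwrite('pics/wrist6.png',im[:,:,::-1])
import pickle;pickle.dump(c,open('c6.pkl','wb'))
for z in(.045,.052): print('exp mouth',proj(c,np.array([.58,.03,z])))
print('exp floor',proj(c,np.array([.58,.03,.034])))
for k,lo,hi in(('red',(0,120,40),(10,255,255)),('red2',(170,110,40),(180,255,255))): print(k,blobs(im,lo,hi,15)[:8])
E
```

```text
5.25 [ 0.056  0.303  0.073  1.342 -0.     3.043] [0.5612 0.0312 0.1998] 0.023944741116087676 39.90933034219779
exp mouth [280.31740987 165.81247605]
exp mouth [280.42826278 166.88491042]
exp floor [280.15213022 164.21349607]
red [([290.1, 160.5], [274, 145, 33, 32, 786]), ([275.0, 243.8], [248, 237, 56, 21, 260])]
red2 []
```

View pics/wrist6.png

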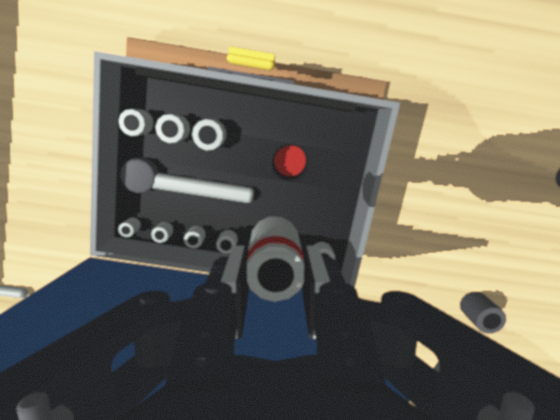

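The wrist view shows the red-floored hole at about (290.5,161) and the held socket's top at (275,272). The yellow catch is at (251,58). The catch-side rim corners are at (95,53) and (398,102), and the other sockets stand well away from the hole.

```bash
python3 - <<'E'
from h import *
import pickle
c=pickle.load(open('c6.pkl','rb'));T=np.load('pose.npy')
im=cv2.imread('pics/wrist6.png')[:,:,::-1]
for z in(.080,.084,.088,.092,.096):
    a,b=plane(c,(95,53),z),plane(c,(398,102),z); print(z,a.round(4),b.round(4),np.linalg.norm(a-b).round(4))
for z in(.034,.042,.05): print('hole',z,plane(c,(290.5,161),z).round(4))
print('socktop exp',proj(c,T+[0,0,.0416]),'bottom exp',proj(c,T+[0,0,-.0034]))
h=cv2.cvtColor(np.ascontiguousarray(im),cv2.COLOR_RGB2HSV)
m=((h[:,:,0]<12)&(h[:,:,1]>110)).astype(np.uint8);m[200:]=0;m[:,:250]=0;m[:140]=0;m[:,320:]=0
k=max(cv2.findContours(m,0,1)[0],key=cv2.contourArea);print(cv2.minEnclosingCircle(k),cv2.fitEllipse(k))
# socket ring silhouette columns at rows
for row in(262,270,280): print(row,im[row,240:312].mean(1).astype(int).tolist())
E
```

```text
0.08 [0.6508 0.1905 0.08  ] [ 0.6517 -0.0558  0.08  ] 0.2463
0.084 [0.6505 0.1885 0.084 ] [ 0.6513 -0.0544  0.084 ] 0.243
0.088 [0.6502 0.1865 0.088 ] [ 0.651  -0.0531  0.088 ] 0.2396
0.092 [0.6498 0.1845 0.092 ] [ 0.6506 -0.0518  0.092 ] 0.2362
0.096 [0.6495 0.1824 0.096 ] [ 0.6503 -0.0504  0.096 ] 0.2329
hole 0.034 [0.5847 0.0204 0.034 ]
hole 0.042 [0.5857 0.0209 0.042 ]
hole 0.05 [0.5867 0.0214 0.05  ]
socktop exp [277.39633738 276.62874244] bottom exp [276.849003   239.10591343]
((290.0, 160.5), 16.37843894958496) ((290.0692138671875, 160.57122802734375), (30.53086280822754, 31.604787826538086), 67.82416534423828)
262 [74, 51, 34, 34, 33, 37, 56, 77, 97, 106, 104, 111, 111, 113, 112, 113, 111, 113, 113, 112, 115, 107, 97, 76, 65, 45, 36, 36, 33, 32, 33, 31, 30, 29, 33, 34, 32, 26, 33, 30, 35, 29, 25, 27, 32, 41, 54, 74, 87, 99, 111, 110, 111, 111, 118, 121, 122, 125, 125, 122, 116, 110, 97, 77, 54, 31, 31, 31, 35, 46, 67, 85]
270 [31, 31, 30, 33, 31, 44, 64, 93, 108, 112, 113, 111, 112, 111, 111, 109, 109, 92, 67, 46, 32, 32, 25, 25, 34, 34, 31, 33, 33, 27, 30, 36, 28, 31, 30, 31, 30, 30, 25, 35, 29, 29, 34, 32, 35, 32, 38, 27, 34, 30, 33, 36, 53, 85, 102, 112, 112, 113, 114, 109, 112, 111, 104, 87, 60, 39, 29, 33, 29, 29, 30, 49]
280 [34, 34, 31, 37, 37, 36, 58, 85, 104, 111, 109, 112, 112, 112, 109, 115, 107, 95, 71, 42, 31, 29, 32, 36, 33, 32, 31, 32, 29, 34, 31, 24, 28, 30, 27, 36, 28, 27, 34, 30, 32, 35, 30, 29, 29, 29, 30, 31, 31, 28, 29, 44, 57, 85, 104, 112, 109, 111, 111, 112, 111, 110, 105, 90, 62, 38, 37, 31, 33, 34, 30, 31]
```

The hole is at about (0.586, 0.021), and the rim spacing gives u≈7.5 mm. I'll go above the hole and then descend.

>>> send_rows(slide=[[24,-11,0],[24,-11,-50],[24,-11,-100],[24,-11,-132],[24,-11,-132]], angular=[[0,0,0],[0,0,0],[0,0,0],[0,0,0],[0,0,0]])

```text
t: 5.92
tool_pos: [0.5834, 0.0177, 0.0659]
tool_rot: [-3.133, -0.237, 0.008]
ft_force: [-0.6, -0.1, -2.3]
finger_gap: 0.0237
gripper_force: 39.9
```

```bash
python3 - <<'E'
from h import *
s=r.sense();print(s['tool_pos'].round(4),s['ft_force'].round(1))
c=r.calibration('wrist');im=r.capture('wrist');cv2.imwrite('pics/wrist7.png',im[:,:,::-1])
T=s['tool_pos'];print('bottom exp',proj(c,T+[0,0,-.0034]),proj(c,T+[.013,0,-.0034]))
print('hole exp',proj(c,np.array([.5857,.021,.0525])))
h=cv2.cvtColor(im,cv2.COLOR_RGB2HSV)
for lo,hi in(((0,110,30),(12,255,255)),): print(blobs(im,lo,hi,15))
E
```

```text
[0.5834 0.0177 0.0659] [-0.6 -0.1 -2.3]
bottom exp [276.88345479 239.02867619] [280.53943165 216.64154587]
hole exp [271.80051717 228.28509899]
[([268.6, 212.8], [245, 201, 52, 31, 754]), ([274.6, 243.9], [248, 236, 55, 22, 282])]
```

>>> send_rows(slide=[[1,0,-4],[1,0,-8],[1,0,-14],[1,0,-18],[1,0,-18]], angular=[[0,0,0],[0,0,0],[0,0,0],[0,0,0],[0,0,0]])

```text
t: 6.6
tool_pos: [0.5861, 0.0196, 0.0497]
tool_rot: [-3.132, -0.24, 0.001]
ft_force: [0.4, -0.7, -0.7]
finger_gap: 0.024
gripper_force: 39.9
```

>>> send_rows(slide=[[0,0,-4],[0,0,-8],[0,0,-9],[0,0,-9]], angular=[[0,0,0],[0,0,0],[0,0,0],[0,0,0]])

```text
t: 7.1
tool_pos: [0.5864, 0.0195, 0.0411]
tool_rot: [-3.132, -0.24, -0.0]
ft_force: [-0.7, 0.1, -1.6]
finger_gap: 0.0238
gripper_force: 40.0
```

>>> send_rows(slide=[[0,0,-1.5],[0,0,-3],[0,0,-3]], angular=[[0,0,0],[0,0,0],[0,0,0]])

```text
t: 7.48
tool_pos: [0.5876, 0.0197, 0.0409]
tool_rot: [-3.132, -0.24, -0.006]
ft_force: [-5.5, 0.4, 22.5]
finger_gap: 0.0242
gripper_force: 42.3
```

Contact with the floor: 22 N, with the socket's underside well below the insert's top. I'll relax and release.

>>> send_rows(slide=[[-0.5,0,2.5],[-0.5,0,2.5]], angular=[[0,0,0],[0,0,0]])

```text
t: 7.72
tool_pos: [0.5862, 0.0195, 0.041]
tool_rot: [-3.132, -0.24, -0.001]
ft_force: [-1.3, 0.6, 5.9]
finger_gap: 0.0238
gripper_force: 40.7
```

>>> send_rows(slide=[[0,0,0],[0,0,0],[0,0,0]], angular=[[0,0,0],[0,0,0],[0,0,0]], claw=0.55)

```text
t: 8.1
tool_pos: [0.5858, 0.0195, 0.0403]
tool_rot: [-3.132, -0.24, 0.001]
ft_force: [0.0, -0.8, 0.2]
finger_gap: 0.0384
gripper_force: 0.0
```

```bash
python3 - <<'E'
from h import *
s=r.sense();print(s['tool_pos'].round(4),s['ft_force'].round(1))
c=r.calibration('wrist');im=r.capture('wrist');cv2.imwrite('pics/wrist8.png',im[:,:,::-1])
print(blobs(im,(0,100,30),(12,255,255),15))
for z in(.070,.075,.080,.085): print(z,'top centre, edges',proj(c,np.array([.5862,.0203,z])).round(1),proj(c,np.array([.5862,.0333,z])).round(1),proj(c,np.array([.5862,.0073,z])).round(1))
for row in(240,250,260,270,280): print(row,im[row,235:320].mean(1).astype(int).tolist())
E
```

```text
[0.5858 0.0195 0.0403] [ 0.  -0.8  0.2]
[([268.0, 243.4], [244, 226, 61, 36, 426])]
0.07 top centre, edges [275.5 263.6] [247.2 259.6] [303.7 267.6]
0.075 top centre, edges [275.6 268.4] [246.3 264.2] [304.6 272.5]
0.08 top centre, edges [275.6 273.5] [245.4 269.2] [305.6 277.7]
0.085 top centre, edges [275.6 278.9] [244.3 274.5] [306.6 283.2]
240 [53, 52, 49, 48, 42, 34, 33, 29, 36, 42, 49, 60, 59, 63, 70, 81, 91, 92, 95, 90, 90, 87, 85, 74, 64, 60, 55, 55, 56, 55, 55, 52, 53, 51, 51, 50, 54, 48, 53, 51, 50, 52, 53, 49, 46, 47, 51, 47, 51, 44, 54, 54, 52, 60, 65, 71, 78, 86, 87, 91, 92, 91, 93, 86, 69, 55, 39, 24, 24, 29, 31, 37, 33, 36, 33, 37, 32, 40, 37, 33, 34, 31, 32, 34, 33]
250 [54, 47, 42, 35, 35, 33, 31, 32, 34, 31, 27, 38, 46, 55, 58, 47, 56, 62, 71, 79, 86, 90, 93, 93, 101, 100, 108, 112, 114, 115, 115, 114, 112, 113, 113, 115, 115, 116, 114, 113, 112, 117, 116, 114, 114, 116, 116, 116, 114, 116, 112, 112, 105, 100, 97, 96, 90, 88, 85, 78, 70, 59, 55, 54, 55, 61, 49, 39, 28, 32, 24, 33, 34, 30, 34, 29, 32, 37, 37, 32, 28, 31, 38, 34, 33]
260 [51, 47, 50, 41, 38, 35, 33, 3
[... 370 characters left out ...]
52, 51, 59, 82, 97, 111, 115, 113, 114, 113, 113, 117, 114, 116, 107, 87, 56, 36, 29, 30, 32, 32, 34, 36, 35, 29, 33, 33, 31, 34, 37, 31, 31, 31, 25, 31, 31, 31, 35, 32, 33, 29, 33, 29, 34, 29, 39, 28, 30, 37, 65, 91, 110, 114, 116, 115, 115, 114, 115, 117, 114, 110, 96, 75, 53, 41, 36, 28, 34, 28, 34, 28, 25, 29, 35, 35, 32, 33, 35]
280 [58, 53, 53, 53, 52, 52, 51, 52, 52, 66, 89, 105, 114, 116, 115, 117, 112, 115, 114, 114, 102, 84, 54, 37, 31, 32, 31, 34, 35, 35, 34, 29, 37, 33, 36, 28, 33, 32, 37, 34, 32, 33, 35, 32, 37, 30, 36, 30, 32, 33, 28, 30, 35, 31, 33, 43, 61, 89, 105, 114, 114, 113, 113, 115, 115, 114, 111, 106, 89, 64, 50, 48, 49, 46, 50, 50, 49, 47, 47, 49, 51, 51, 47, 39, 33]
```

The socket's top now measures z≈0.081, about the case's floor height (0.035–0.037) plus 45 mm, and it is centred in the hole. I'll retreat straight up and shut the fingers once clear.

>>> send_rows(slide=[[0,1,15],[0,1,45],[0,1,100],[0,1,155],[0,1,200]], angular=[[0,0,0],[0,0,0],[0,0,0],[0,0,0],[0,0,0]])

```text
t: 8.78
tool_pos: [0.586, 0.0205, 0.2442]
tool_rot: [3.132, 0.24, 0.004]
ft_force: [1.2, 0.2, -0.1]
finger_gap: 0.0385
gripper_force: 0.0
```

>>> send_rows(slide=[[0,0,50],[0,10,80],[-20,25,80],[-20,25,80]], angular=[[0,0,0],[0,0,0.1],[0,0,0.15],[0,0,0.15]], claw=1.0, newtons=40)

```text
t: 9.28
tool_pos: [0.5651, 0.0462, 0.3224]
tool_rot: [-3.105, -0.476, -0.003]
ft_force: [0.6, 0.8, -0.2]
finger_gap: 0.0003
gripper_force: 0.0
```

```bash
python3 - <<'E'
from h import *
s=r.sense();print(s['t'],s['joints'].round(3),s['tool_pos'].round(4),s['ft_force'].round(1),s['finger_gap'])
c=r.calibration('wrist');im=r.capture('wrist');cv2.imwrite('pics/wrist9.png',im[:,:,::-1])
for z in(.0795,.0825): print(proj(c,np.array([.5862,.0203,z])).round(1),proj(c,np.array([.5862,.0203,z-.045])).round(1))
for b in(blobs(im,(0,110,40),(12,255,255),6)): print(b)
p=proj(c,np.array([.5862,.0203,.08])).astype(int);q=im[p[1]-22:p[1]+22,p[0]-22:p[0]+22].mean(2).astype(int)
for l in q[::2]: print(' '.join('%3d'%v for v in l[::2]))
S=r.capture('scene');D=r.capture('side')
cv2.imwrite('pics/s9.png',S[:,:,::-1]);cv2.imwrite('pics/d9.png',D[:,:,::-1])
E
```

```text
9.275 [0.081 0.307 0.39  1.651 0.    2.919] [0.5651 0.0462 0.3224] [ 0.6  0.8 -0.2] 0.0002578744998298296
[301.3 161. ] [298.8 156.7]
[301.5 161.3] [299. 157.]
([287.5, 157.0], [287, 153, 2, 8, 12])
 55  55  54  55  58  60  58  55  57  58  55  58  59  51  56  60  58  56  56  56  54  51
 53  56  52  54  55  55  57  57  55  57  55  56  55  56  56  54  53  54  56  55  56  48
 52  53  50  57  52  55  53  52  54  54  56  54  58  59  53  56  55  54  54  52  55  55
 55  53  55  54  52  57  51  50  48  48  48  53  50  54  56  58  53  57  51  54  55  52
 54  53  51  53  54  54  46  52  71  83  86  82  70  56  45  53  53  54  56  52  49  54
 56  52  49  50  57  46  59  98 113 106 102 108  90  71  50  40  41  47  51  50  50  53
 53  50  51  51  51  53  95 118 131 159 183 186 178 159 105  50  39  29  32  40  49  57
 54  54  52  51  43  81 122 143 193 211 210 200 202 201 180 117  46  39  36  36  36  49
 52  52  52  48  49  89 140 206 217 191 143 115 134 180 206 182  93  33  34  38  36  43
 55  53  54  48  55 102 174 219 199 112  56  53  54 104 183 204 136  46  34  38  36  36
 52  53  54  48  53  
[... 334 characters left out ...]
  54  50  51  47  38  76 170 210 198 165 140 159 194 201 147  57  34  35  36  42  48
 56  57  57  51  52  47  42  88 164 199 206 204 202 191 141  70  38  39  41  50  47  49
 55  56  57  58  57  56  51  53  69 112 143 146 137 100  62  47  52  47  50  51  52  49
 51  56  56  58  54  54  57  56  55  51  54  54  53  52  49  51  51  53  52  49  50  49
 57  56  56  58  56  54  55  54  54  53  56  52  50  54  52  50  51  47  52  51  50  50
 56  59  56  57  53  53  53  53  52  51  54  55  55  54  51  49  54  53  45  48  50  50
 57  52  53  58  55  54  55  57  56  54  57  56  52  54  54  54  48  54  51  49  49  51
 59  52  58  56  56  54  54  55  53  55  53  56  54  51  53  53  53  56  51  54  50  51
```

The socket stands upright and centred: its ring is round and at the predicted pixel. Next I'll go over the lid and down behind it with the fingers shut.

>>> send_rows(slide=[[-55,4,0],[-110,10,0],[-145,14,0],[-145,14,-60],[-145,14,-100]], angular=[[0,0,0],[0,0,0],[0,0,0],[0,0,0],[0,0,0]])

```text
t: 10.05
tool_pos: [0.4204, 0.0591, 0.2191]
tool_rot: [3.106, 0.473, 0.0]
ft_force: [0.6, 1.1, 0.1]
finger_gap: -0.0002
gripper_force: 0.0
```

>>> send_rows(slide=[[0,0,-22],[0,0,-22],[15,0,-22],[35,0,-22],[45,0,-22]], angular=[[0,0,0],[0,0,0],[0,0,0],[0,0,0],[0,0,0]])

```text
t: 10.68
tool_pos: [0.4683, 0.0595, 0.1995]
tool_rot: [3.106, 0.473, 0.003]
ft_force: [0.1, 0.0, 0.2]
finger_gap: 0.0001
gripper_force: 0.0
```

>>> send_rows(slide=[[15,0,0],[30,0,-1],[46,0,-3],[61,0,-6],[75,0,-11]], angular=[[0,0,0],[0,0,0],[0,0,0],[0,0,0],[0,0,0]])

```text
t: 11.3
tool_pos: [0.542, 0.0595, 0.1873]
tool_rot: [-3.106, -0.474, -0.0]
ft_force: [-1.1, 1.4, 0.7]
finger_gap: -0.0002
gripper_force: 0.6
```

```bash
python3 - <<'E'
from h import *
s=r.sense();print(s['tool_pos'].round(4),s['ft_force'].round(1))
im=r.capture('side');D=r.calibration('side')
print([b for b in blobs(im,(3,170,120),(14,255,255),15)])
print([ (th,proj(D,np.array([.4805+.15*np.cos(th)-.01*np.sin(th),.0667,.0895+.15*np.sin(th)+.01*np.cos(th)])).round(1)) for th in(1.5,1.3,1.1,.9)])
E
```

```text
[0.542  0.0595 0.1873] [-1.1  1.4  0.7]
[([257.3, 174.9], [251, 166, 13, 18, 112])]
[(1.5, array([288. , 177.3])), (1.3, array([276.7, 173.3])), (1.1, array([266.2, 171.6])), (0.9, array([257., 172.]))]
```

The pad has swung to about 0.95 rad, with only 1 N of force. I'll carry on along the arc.

>>> send_rows(slide=[[20,0,-10],[39,0,-23],[51,0,-34],[61,0,-45],[70,0,-58]], angular=[[0,0,0],[0,0,0],[0,0,0],[0,0,0],[0,0,0]])

```text
t: 11.98
tool_pos: [0.6115, 0.0595, 0.1289]
tool_rot: [-3.106, -0.474, -0.0]
ft_force: [-0.4, 0.4, 1.4]
finger_gap: -0.0
gripper_force: 0.4
```

>>> send_rows(slide=[[7,0,-13],[12,0,-26],[14,0,-32],[14,0,-32]], angular=[[0,0,0],[0,0,0],[0,0,0],[0,0,0]])

```text
t: 12.48
tool_pos: [0.6247, 0.0594, 0.0971]
tool_rot: [-3.106, -0.474, 0.001]
ft_force: [-0.1, 0.0, 0.6]
finger_gap: 0.0
gripper_force: 0.0
```

```bash
python3 - <<'E'
from h import *
s=r.sense();print(s['tool_pos'].round(4),s['ft_force'].round(1))
im=r.capture('side');D=r.calibration('side');cv2.imwrite('pics/d10.png',im[:,:,::-1])
print([b for b in blobs(im,(3,170,120),(14,255,255),10)])
w=r.capture('wrist');cv2.imwrite('pics/w10.png',w[:,:,::-1]);c=r.calibration('wrist');print('wrist pad',blobs(w,(3,170,120),(14,255,255),10))
for th in(.3,.2,.1,0):
    f=lambda d,y,c:proj(c,np.array([.4805+d*np.cos(th)-.01*np.sin(th),y,.0895+d*np.sin(th)+.01*np.cos(th)])).round(0).tolist()
    print(th,f(.15,.0667,D),[f(d,y,c) for d in(.138,.162) for y in(.0317,.1017)])
E
```

```text
[0.6247 0.0594 0.0971] [-0.1  0.   0.6]
[([237.0, 191.8], [230, 187, 14, 12, 51])]
wrist pad [([308.2, 256.2], [197, 209, 146, 82, 1535]), ([247.4, 258.5], [240, 255, 18, 13, 44])]
0.3 [241.0, 184.0] [[327.0, 325.0], [171.0, 282.0], [349.0, 288.0], [179.0, 239.0]]
0.2 [240.0, 188.0] [[326.0, 301.0], [182.0, 260.0], [345.0, 261.0], [191.0, 216.0]]
0.1 [239.0, 191.0] [[324.0, 282.0], [190.0, 244.0], [341.0, 242.0], [201.0, 200.0]]
0 [239.0, 195.0] [[322.0, 268.0], [197.0, 231.0], [337.0, 228.0], [209.0, 189.0]]
```

The pad outline in the wrist view matches a lid angle of about 0.15 rad, with the tips on the pad. I'll press down in measured steps.

>>> send_rows(slide=[[2,0,-4],[3,0,-8],[4,0,-11],[4,0,-11]], angular=[[0,0,0],[0,0,0],[0,0,0],[0,0,0]])

```text
t: 13.08
tool_pos: [0.6288, 0.0595, 0.0862]
tool_rot: [-3.106, -0.474, 0.001]
ft_force: [-0.5, -0.0, -0.3]
finger_gap: 0.0
gripper_force: 0.0
```

>>> send_rows(slide=[[0,0,-1.5],[0,0,-3],[0,0,-3]], angular=[[0,0,0],[0,0,0],[0,0,0]])

```text
t: 13.45
tool_pos: [0.6288, 0.0595, 0.0835]
tool_rot: [-3.106, -0.474, 0.0]
ft_force: [-0.0, 0.1, 0.9]
finger_gap: -0.0002
gripper_force: 0.0
```

>>> send_rows(slide=[[0,0,-1],[0,0,-2],[0,0,-2]], angular=[[0,0,0],[0,0,0],[0,0,0]])

```text
t: 13.82
tool_pos: [0.6289, 0.0595, 0.0815]
tool_rot: [-3.106, -0.474, 0.0]
ft_force: [0.9, 0.2, 0.4]
finger_gap: 0.0004
gripper_force: 0.0
```

>>> send_rows(slide=[[0,0,-1],[0,0,-2],[0,0,-2]], angular=[[0,0,0],[0,0,0],[0,0,0]])

```text
t: 14.2
tool_pos: [0.6289, 0.0595, 0.0795]
tool_rot: [-3.106, -0.474, 0.0]
ft_force: [0.6, 0.4, -0.3]
finger_gap: -0.0
gripper_force: 0.0
```

>>> send_rows(slide=[[0,0,-1],[0,0,-2],[0,0,-2]], angular=[[0,0,0],[0,0,0],[0,0,0]])

```text
t: 14.58
tool_pos: [0.629, 0.0595, 0.0785]
tool_rot: [-3.106, -0.474, -0.001]
ft_force: [-2.4, -0.8, 8.3]
finger_gap: 0.0003
gripper_force: 3.9
```

>>> send_rows(slide=[[0,0,-1],[0,0,-2],[0,0,-2]], angular=[[0,0,0],[0,0,0],[0,0,0]])

```text
t: 14.95
tool_pos: [0.6292, 0.0595, 0.0771]
tool_rot: [3.106, 0.474, 0.003]
ft_force: [-4.0, 0.5, 13.0]
finger_gap: -0.0003
gripper_force: 6.1
```

```bash
python3 - <<'E'
from h import *
s=r.sense();print(s['tool_pos'].round(4),s['ft_force'].round(1))
w=r.capture('wrist');cv2.imwrite('pics/w11.png',w[:,:,::-1]);c=r.calibration('wrist');print('wrist pad',blobs(w,(3,170,120),(14,255,255),10))
for th in(.3,.2,.15,.1,.05,0):
    f=lambda d,y,c:proj(c,np.array([.4805+d*np.cos(th)-.01*np.sin(th),y,.0895+d*np.sin(th)+.01*np.cos(th)])).round(0).tolist()
    print(th,[f(d,y,c) for d in(.138,.162) for y in(.0317,.1017)])
E
```

```text
[0.6292 0.0595 0.0771] [-4.   0.5 13. ]
wrist pad [([302.8, 258.4], [195, 213, 148, 85, 1625])]
0.3 [[331.0, 367.0], [152.0, 319.0], [357.0, 328.0], [159.0, 273.0]]
0.2 [[330.0, 336.0], [165.0, 291.0], [352.0, 293.0], [175.0, 242.0]]
0.15 [[329.0, 323.0], [171.0, 279.0], [350.0, 279.0], [182.0, 231.0]]
0.1 [[328.0, 312.0], [177.0, 269.0], [347.0, 268.0], [188.0, 221.0]]
0.05 [[326.0, 302.0], [181.0, 261.0], [344.0, 258.0], [193.0, 213.0]]
0 [[325.0, 293.0], [185.0, 254.0], [342.0, 250.0], [198.0, 207.0]]
```

The lid is at about 0.045 rad and pressing on the catch with 13 N. I'll go on in 1 mm steps.

>>> send_rows(slide=[[0,0,-1],[0,0,-1]], angular=[[0,0,0],[0,0,0]])

```text
t: 15.25
tool_pos: [0.6292, 0.0595, 0.076]
tool_rot: [3.106, 0.474, 0.003]
ft_force: [-2.9, 0.0, 11.6]
finger_gap: -0.0004
gripper_force: 5.7
```

>>> send_rows(slide=[[0,0,-1],[0,0,-1]], angular=[[0,0,0],[0,0,0]])

```text
t: 15.5
tool_pos: [0.6294, 0.0595, 0.0748]
tool_rot: [3.106, 0.474, 0.003]
ft_force: [-2.6, -0.4, 8.6]
finger_gap: 0.0002
gripper_force: 4.5
```

>>> send_rows(slide=[[0,0,-1],[0,0,-1]], angular=[[0,0,0],[0,0,0]])

```text
t: 15.75
tool_pos: [0.6294, 0.0595, 0.0735]
tool_rot: [3.106, 0.474, 0.002]
ft_force: [-1.0, -0.5, 6.5]
finger_gap: 0.0001
gripper_force: 3.4
```

>>> send_rows(slide=[[0,0,-1],[0,0,-1]], angular=[[0,0,0],[0,0,0]])

```text
t: 16.0
tool_pos: [0.6295, 0.0595, 0.0723]
tool_rot: [3.106, 0.474, 0.002]
ft_force: [0.8, -0.5, 4.5]
finger_gap: 0.0004
gripper_force: 2.1
```

>>> send_rows(slide=[[0,0,-1],[0,0,-1]], angular=[[0,0,0],[0,0,0]])

```text
t: 16.25
tool_pos: [0.6296, 0.0595, 0.0709]
tool_rot: [3.106, 0.474, 0.002]
ft_force: [1.8, 0.3, 4.5]
finger_gap: 0.0001
gripper_force: 2.2
```

>>> send_rows(slide=[[0,0,-1],[0,0,-1]], angular=[[0,0,0],[0,0,0]])

```text
t: 16.5
tool_pos: [0.6296, 0.0595, 0.0707]
tool_rot: [3.106, 0.474, 0.003]
ft_force: [0.0, -0.7, 12.4]
finger_gap: -0.0001
gripper_force: 5.8
```

The force peaked at 13 N, dropped through the snap and rose again at the rigid stop. I'll let go and check that the lid holds.

>>> send_rows(slide=[[0,0,3],[0,0,15],[0,0,60],[0,0,115],[0,0,115]], angular=[[0,0,0],[0,0,0],[0,0,0],[0,0,0],[0,0,0]])

```text
t: 17.12
tool_pos: [0.631, 0.0597, 0.1896]
tool_rot: [3.105, 0.474, 0.011]
ft_force: [-0.0, -0.7, -0.3]
finger_gap: 0.0
gripper_force: 0.0
```

>>> send_rows(slide=[[0,0,0],[0,0,0],[0,0,0],[0,0,0],[0,0,0]], angular=[[0,0,0],[0,0,0],[0,0,0],[0,0,0],[0,0,0]])

```text
t: 17.75
tool_pos: [0.6288, 0.0595, 0.1843]
tool_rot: [-3.106, -0.474, 0.001]
ft_force: [-0.2, 0.5, -0.4]
finger_gap: -0.0003
gripper_force: 0.0
```

```bash
python3 - <<'E'
from h import *
s=r.sense();print(s['t'],s['tool_pos'].round(4),s['ft_force'].round(1))
w=r.capture('wrist');cv2.imwrite('pics/w12.png',w[:,:,::-1]);c=r.calibration('wrist');D=r.calibration('side');d=r.capture('side');cv2.imwrite('pics/d12.png',d[:,:,::-1])
print('wrist pad',blobs(w,(3,170,120),(14,255,255),40),'side',blobs(d,(3,170,120),(14,255,255),10))
for th in(.1,.05,0):
    f=lambda d,y,c:proj(c,np.array([.4805+d*np.cos(th)-.01*np.sin(th),y,.0895+d*np.sin(th)+.01*np.cos(th)])).round(1).tolist()
    print(th,f(.15,.0667,D),[f(d,y,c) for d in(.138,.162) for y in(.0317,.1017)],f(.15,.0667,c))
E
```

```text
17.75 [0.6288 0.0595 0.1843] [-0.2  0.5 -0.4]
wrist pad [([267.8, 196.9], [223, 171, 91, 52, 2419])] side [([239.4, 194.6], [230, 186, 20, 19, 138])]
0.1 [239.1, 191.0] [[306.6, 232.4], [217.1, 205.7], [317.4, 204.1], [225.1, 175.8]] [267.0, 204.9]
0.05 [239.0, 192.9] [[306.3, 228.3], [218.9, 202.2], [316.6, 200.0], [227.0, 172.5]] [267.6, 201.1]
0 [239.1, 194.8] [[305.8, 224.7], [220.5, 199.2], [315.7, 196.7], [228.7, 169.9]] [268.1, 197.9]
```

After release the pad sits at wrist (267.8,196.9) and side (239.4,194.6). Both match a lid angle of 0; 0.05 rad would shift the pad by about 4 px in the wrist view. The lid is caught, so I'll hand in.

```bash
python3 -c "
from workcell import r
print(r.job_done())"
```

```text
the job is handed in; nothing more can be done
None
```

The red-banded socket stands upright in its hole, and the lid is caught shut; it stayed at about 0 rad after I let go. The highest push I read was 22 N, when the socket touched the hole's floor, and pressing the lid read at most 13 N; I handed the job in at about 18 s.

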